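# Close the lamp's back cap and hold the pass-over gauge at its mark

## Task

Twist the black screw cap on the back of the clamped headlamp clockwise until it is fully home, then press the gauge's lock button so that its arm springs free. Take the arm by its knob and draw it out until the 100 mm line (the second of the two long lines on its bar) is level with the mouth of its sleeve, so that the feeler foot stands over the cap, and finish holding the arm there by hand: its spring pulls it back if you let go. Leave the other things on the bench where they are.

Things in the scene. Friction and masses are not known exactly. Their poses are not given: they have to be found in the camera images.
- fixture: Fixed checking fixture: aluminium plate 160 (x) by 360 (y) by 15 mm, origin centred on its underside, z up. Along its own y: a chrome headlamp body, 116 mm across, clamped face down with its axis at y = -100 mm, a black screw cap on top; and a grey column at y = +115 mm that carries the gauge's level sleeve, its mouth towards -y. Its place and yaw differ from run to run.
- lamp_cap (a joint): Turn of the lamp's screw cap, rad about the vertical: 0 = fully home at its stop, positive = unscrewed (counter-clockwise from above), at most 1.6; starts at 0.9 to 1.3. It closes clockwise from above, sinks 4 mm per rad as it closes, needs about 0.1 N m, stays where it is left and cannot come off. Not home, it stands in the feeler foot's way.
- cap_grip (a point): Centre of the wing grip across the top of the screw cap, moving with it. The wing is 48 mm long (the point's own x), 12 mm thick (own y), 18 mm high (9 mm above and below this point); under it the cap is a disc 58 mm across, 18 mm high. Cap home: this point is 107 mm above the bench and the wing lies along the fixture's x.
- lock_button (a joint): Gauge lock button, m pressed down: 0 = up, 0.006 = fully down; about 2 N to start, 5 N at the bottom. Pressed more than 3.5 mm down it lets the gauge arm go and the arm springs out by about 12 mm; the button then stays about 3.5 mm down, held by the arm.
- lock_top (a point): Centre of the top of the lock button: plain round dark steel, 22 mm across, in a steel collar on top of the sleeve, 45 mm behind the mouth. Its top is 12 mm above the sleeve, 179 mm above the bench. Pressed straight down. With the arm parked the knob's axis is 75 mm away from it and the knob's top 19 mm higher.
- gauge_arm (a joint): Extension of the gauge arm out of its sleeve, m: 0 = parked and locked, limit 0.115. This is the reading of its scale at the sleeve's mouth: 0.100 = the 100 mm line at the mouth. Unlocked, it springs out to about 0.012; from farther out its spring (80 N/m) pulls it back, about 8 N at 0.100, and if let go it slides back to about 0.02.
- gauge_knob (a point): Middle of the black pull knob near the outer end of the gauge arm: round, upright, 24 mm across, 26 mm high (13 mm above and below this point), on a 12 mm stem; its underside is 16 mm above the bar. 185 mm above the bench. It moves level with the arm along the fixture's y; its axis is 30 mm before the mouth when parked, 130 mm (over the lamp's axis) at the 100 mm line.
- sleeve_mouth (a point): Reading edge, fixed: middle of the sleeve's mouth at the height of the bar's top, 156 mm above the bench; the arm comes out along the point's own -y. Bar: steel, 22 mm wide, 12 mm high, dark lines every 10 mm, long at 50 and 100 mm only; under the knob hangs an 18 mm feeler foot that passes 2 mm above a home cap. Sleeve: 38 mm wide, 34 mm high, 149 mm long; steel collar 44 by 40 mm at the mouth.
- lamp_near: Bystander: loose chrome lamp body lying face down beside the fixture, 116 mm across, 68 mm high; origin under its centre.
- lamp_side: Bystander: another such loose lamp body on the right of the bench.
- loose_cap: Bystander: a loose spare cap like the lamp's, lying on the bench, 58 mm across, 36 mm high; origin under its centre.
- screwdriver: Bystander: black inline electric screwdriver lying between the fixture and the robot, about 225 mm long (own x), 40 mm high; origin near its middle, on the bench.
- screw_bin: Bystander: blue open parts bin with screws, 150 by 105 mm, 70 mm high; origin under its centre.
- clip_bin: Bystander: red open parts bin with black clips, 150 by 105 mm, 70 mm high; origin under its centre.
- bulb_carton: Bystander: cardboard bulb carton 90 by 120 mm, 85 mm high; origin under its centre.

How it is judged:
On the way, in this order (a step that is already met when the one before it is completed fails the run):
1. the screw cap is fully home (value of joint lamp_cap below 0.08 rad), for 0.2 s.
2. the lock button has been pressed and the arm has sprung free of its lock (value of joint lock_button above 0.0028 m and value of joint gauge_arm above 0.005 m), for 0.1 s.
3. the arm is held in the fingers with its 100 mm line at the sleeve's mouth, the cap home (value of joint lamp_cap below 0.08 rad and value of joint gauge_arm between 0.096 and 0.104 m and contact force between the fingers and gauge_arm above 1 N), for 0.5 s.
At the end, for the whole second after the job is handed in: The gauge arm is drawn out 100 mm (within 4 mm), at rest (slower than 10 mm/s) and held by the fingers (more than 1 N) against its spring; the screw cap is home (within 0.08 rad of its stop) (all of step 3 and velocity of joint gauge_arm between -0.01 and 0.01 m/s); the arm keeps its last pose, push and grip.
It fails at once if a bystander was moved by more than 25 mm (distance of any of lamp_near, lamp_side, loose_cap, screwdriver, screw_bin, clip_bin, bulb_carton from where it was at the start of the episode above 0.025 m).
It also fails if it takes over 54 s, if anything falls off the work surface, if the arm or the gripper's body presses on something with over 40 N, if the wrist force passes 120 N, or if a joint passes its speed limit or range.

## Robot

A 7-joint arm with a two-finger parallel gripper is mounted at the origin on the work surface. World frame = base frame: x ahead of the robot, y to its left, z up, the work surface at z = 0. Lengths are in m, angles in rad, forces in N, time in s.
With the tool pointing down it reaches from about 0.4 to 0.9 m from the base axis. Payload 5.6 kg.
Tool frame: the origin (TCP) lies midway between the tips of the shut fingers; the grasp point (between the pads) lies 19 mm behind it; z points along the fingers, y is the line along which they close (so a half turn about z gives the same grasp; the last joint's range is limited). The gripper opens to 92 mm and grips with 3 to 60 N. Pads are 20 mm wide; open, the fingers measure 128 mm over their backs; the gripper's body (75 mm by 189 mm) begins 69 mm behind the grasp point.
Start: joints at [1.168, 0.468, -0.012, 1.603, 0.006, 1.071, -0.056], TCP at [0.229, -0.608, 0.215] pointing down, gripper open.
Joint ranges: [-2.53, 2.53], [-0.31, 2.02], [-1.57, 1.55], [0.28, 2.44], [-1.29, 4.43], [0.15, 1.84], [-2.92, 2.92]. Speed limits (rad/s): [2.57, 2.57, 3.14, 3.14, 3.14, 3.14, 3.14].

## Interface

Orientations are given as a 3x3 rotation matrix whose columns are the frame's x, y, z axes.
In Python, from workcell import state, optics, job gives the robot as it stands.
- The arm moves only by the tool jog_arm, never from a script. Its argument "targets" is a list of rows, each an object of numbers: "dx", "dy", "dz": the shift along the tool's x, y, z in m; "turn": the turn about the tool's z in degrees. In form: [{"dx": .., "dy": .., "dz": .., "turn": ..}, ...]. A call has 1 to 12 rows; each row shifts and turns the commanded pose from where the row before left it, along the tool's axes as they then stand; what a row does not reach is not made up. A row lasts 1/8 s, in which the tool goes at most 62.5 mm and 10.7 degrees, less where a joint would pass 70% of its speed; a pose out of reach is approached as far as the arm can. A call with a gripper value outside its range is refused whole. "jaw" is the finger opening in m, from 0 to 0.0919, set as the call begins (left out, the last holds). The fingers move at their own pace and stop on an object; "newtons" is the grip in N (left out, the last holds). Time passes only in rows, so rows that do not move let the fingers close. It gives the time, the measured TCP pose, the force, the opening and the grip force at its end, in the units of the state.
- state(): the state, without advancing time (a new reading comes with each control period).
- optics.grab_frame(name): name is "scene" or "top"; returns a dict with "image" (400x640x3 uint8, red, green, blue), "range_z" (400x640 float32, m along the optical axis (not along the pixel's ray), 0 where there is no reading), "fx", "fy", "cx", "cy" (pixels), "position" and "attitude" of the camera in the world. Camera axes: x right, y down, z forward; pixel columns grow to the right and rows downward; lengths in m; the calibration is good to about 2 mm. A picture is of the moment at which its call begins.
- job.finish_job(): hands the job in; it is judged then, once.
The state is a dict: "time_s": time; "joints": joint angles; "qd": joint speeds; "joint_efforts": joint torques, N m; "ee_pos": TCP position; "ee_rot": TCP orientation; "force": force on the tool from outside, world axes, zero at the start; "torque": the same for the moment, N m; "gripper_width": finger opening in m; "finger_force": force on a finger pad.
Only numpy, scipy, OpenCV 4.12 (cv2) and the standard library are available. Lean on these libraries where they do the work, as an engineer would, in place of code of your own. Each camera call takes 0.05 s, during which the arm holds its last target. There are 200 camera calls.

## Working session

There is one attempt and no reset: what is moved stays moved. The work goes in short steps, Python scripts to look and compute and a tool call to move; the robot and the scene stay as the last step left them, time stands still between calls to the robot, and variables do not carry over. Pictures are saved under pics/ and viewed, at most 10 in all, crops included, and the job is handed in when it is done.

Besides the shell and the picture viewer there is one more tool, called as name([rows], argument=value, ...), one row to a line, values as JSON. jog_arm: Moves the arm, as the interface text tells. Its arguments: {"type":"object","properties":{"targets":{"type":"array","items":{"type":"object","properties":{"dx":{"type":"number"},"dy":{"type":"number"},"dz":{"type":"number"},"turn":{"type":"number"}}}},"jaw":{"type":"number"},"newtons":{"type":"number"}},"required":["targets"]}

```bash
mkdir -p pics; cat > h.py <<'E'
import numpy as np, cv2
from workcell import state, optics, job
def grab(n,tag):
    f=optics.grab_frame(n); cv2.imwrite(f'pics/{tag}.png',cv2.cvtColor(f['image'],cv2.COLOR_RGB2BGR)); np.savez(f'pics/{tag}.npz',**f); return f
def pts(f):
    v,u=np.mgrid[:400,:640]; z=f['range_z']
    c=np.stack([(u-f['cx'])/f['fx']*z,(v-f['cy'])/f['fy']*z,z],-1)
    return c@np.array(f['attitude']).T+np.array(f['position'])
E
python3 - <<'E'
from h import *
for n in('scene','top'):
    f=grab(n,n+'0'); print(n,f['position'],np.round(f['attitude'],3).tolist(),f['fx'])
    P=pts(f); print((f['range_z']>0).mean())
s=state(); print({k:np.round(v,3).tolist() for k,v in s.items()})
E
```

```text
scene [ 1.40907382 -0.16195186  1.08454262] [[0.183, 0.709, -0.681], [0.983, -0.146, 0.113], [-0.02, -0.69, -0.723]] 424.3025648839745
0.9937890625
top [ 0.2739364  -0.00166571  1.51096212] [[-0.005, -0.983, 0.186], [-1.0, 0.006, 0.001], [-0.002, -0.186, -0.983]] 391.2308878821544
0.99593359375
{'time_s': 0.1, 'joints': [1.168, 0.468, -0.012, 1.604, 0.006, 1.071, -0.056], 'qd': [-0.001, -0.003, -0.001, -0.004, 0.001, 0.0, -0.0], 'joint_efforts': [0.001, -52.164, -0.012, -24.436, -0.057, 0.014, 0.0], 'ee_pos': [0.229, -0.608, 0.214], 'ee_rot': [[0.936, 0.352, -0.001], [0.352, -0.936, 0.001], [-0.0, -0.002, -1.0]], 'force': [0.711, 0.385, 0.887], 'torque': [-0.01, -0.025, -0.013], 'finger_force': 0.0, 'gripper_width': 0.092}
```

View pics/top0.png

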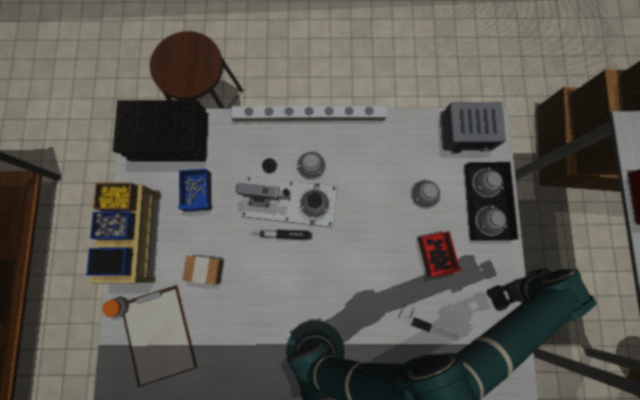

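View pics/scene0.png

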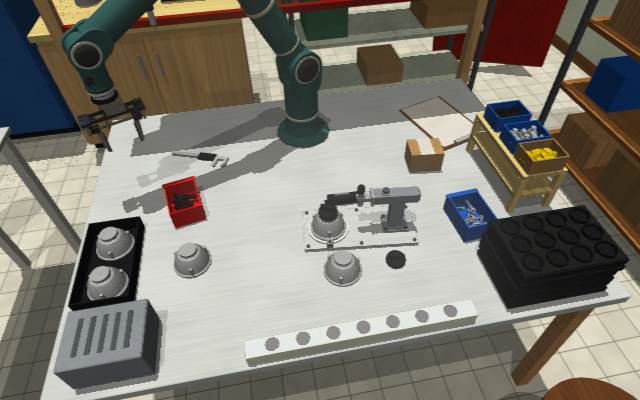

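The top view shows the fixture at about (288,203): lamp and cap at (315,202), gauge at left (262,195). I'll enlarge both crops and get the heights.

```bash
python3 - <<'E'
from h import *
def crop(t,x0,y0,w,h,k):
    im=cv2.imread(f'pics/{t}.png')[y0:y0+h,x0:x0+w]; return cv2.resize(im,None,fx=k,fy=k,interpolation=cv2.INTER_CUBIC)
a=crop('top0',228,165,120,70,6); cv2.imwrite('pics/c1.png',a)
b=crop('scene0',295,170,132,85,6); cv2.imwrite('pics/c2.png',b)
for t in('top0','scene0'):
    f=dict(np.load(f'pics/{t}.npz')); P=pts(f).reshape(-1,3)
    M=(abs(P[:,0]-.55)<.3)&(abs(P[:,1])<.35)
    Q=P[M]
    # sleeve top, knob, plate
    for lo,hi in((.01,.02),(.09,.125),(.15,.162),(.163,.172),(.174,.184),(.19,.203),(.203,.3)):
        q=Q[(Q[:,2]>lo)&(Q[:,2]<hi)]
        if len(q): print(t,lo,hi,len(q),q.mean(0).round(3),q.min(0).round(3),q.max(0).round(3))
    q=Q[(Q[:,2]>.160)&(Q[:,2]<.172)][:,:2]; r=cv2.minAreaRect(q.astype(np.float32)); print('sleeve',r)
E
```

```text
top0 0.01 0.02 2114 [0.558 0.105 0.015] [ 0.296 -0.324  0.01 ] [0.848 0.35  0.02 ]
top0 0.09 0.125 223 [0.543 0.019 0.106] [ 0.515 -0.029  0.09 ] [0.573 0.232 0.125]
top0 0.15 0.162 101 [0.559 0.165 0.157] [0.539 0.085 0.15 ] [0.594 0.276 0.162]
top0 0.163 0.172 340 [0.567 0.201 0.167] [0.538 0.127 0.163] [0.593 0.275 0.172]
top0 0.174 0.184 33 [0.566 0.172 0.178] [0.55  0.126 0.174] [0.576 0.235 0.183]
top0 0.19 0.203 34 [0.556 0.097 0.196] [0.546 0.087 0.191] [0.567 0.107 0.201]
sleeve ((0.5661356449127197, 0.18092741072177887), (0.19040201604366302, 0.04176227003335953), 81.67706298828125)
scene0 0.01 0.02 2903 [0.582 0.106 0.015] [ 0.259 -0.092  0.01 ] [0.758 0.35  0.02 ]
scene0 0.09 0.125 391 [0.562 0.063 0.107] [ 0.277 -0.033  0.09 ] [0.592 0.349 0.125]
scene0 0.15 0.162 222 [0.575 0.161 0.156] [0.539 0.082 0.15 ] [0.597 0.274 0.162]
scene0 0.163 0.172 426 [0.572 0.197 0.167] [0.536 0.089 0.163] [0.597 0.274 0.172]
scene0 0.174 0.184 51 [0.565 0.147 0.179] [0.555 0.084 0.174] [0.576 0.181 0.184]
scene0 0.19 0.203 42 [0.559 0.095 0.196] [0.547 0.084 0.191] [0.571 0.105 0.201]
sleeve ((0.5652446746826172, 0.181127667427063), (0.18515615165233612, 0.04800882562994957), 83.80648803710938)
```

View pics/c1.png

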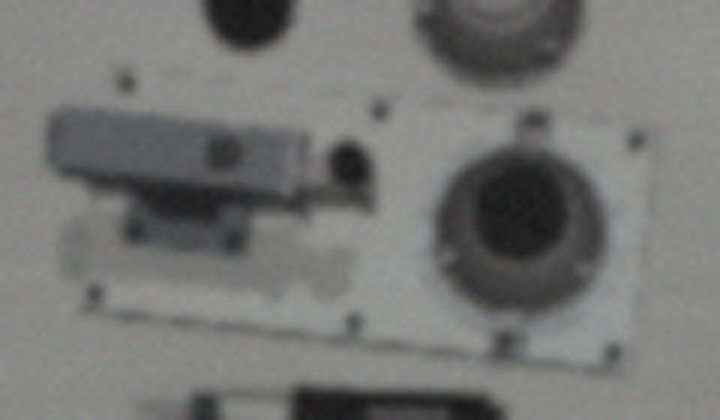

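View pics/c2.png

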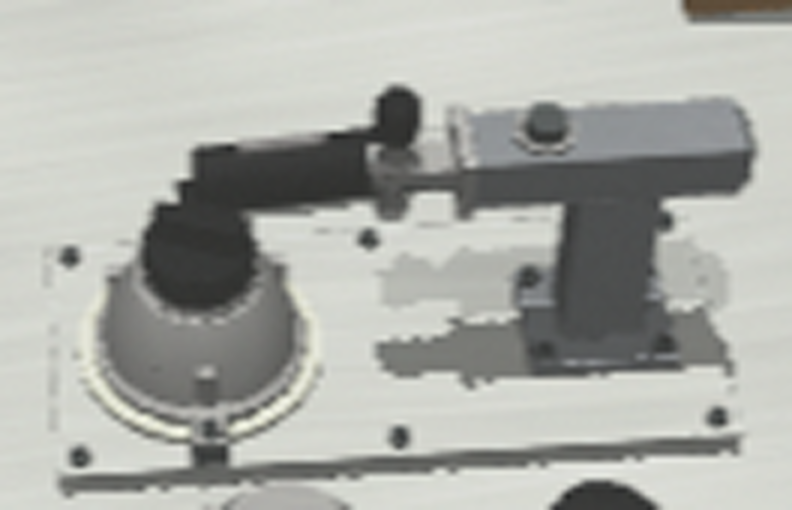

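Top crop: button at about (225,153), knob (348,163), lamp/cap (520,210), and the plate edge gives a yaw near -6°. The scene crop agrees. Next I'll fit the geometry using depth from both cameras.

```bash
python3 - <<'E'
from h import *
A=[]
for t in('top0','scene0'):
    f=dict(np.load(f'pics/{t}.npz')); P=pts(f).reshape(-1,3); I=f['image'].reshape(-1,3).astype(int)
    def sel(c,r,lo,hi):
        m=(np.hypot(P[:,0]-c[0],P[:,1]-c[1])<r)&(P[:,2]>lo)&(P[:,2]<hi); return P[m]
    b=sel((.565,.172),.02,.1745,.19); k=sel((.557,.096),.03,.192,.21)
    print(t,'button',len(b),b.mean(0).round(4),'knob',len(k),k.mean(0).round(4), np.ptp(k,0))
    s=P[(P[:,2]>.162)&(P[:,2]<.172)&(P[:,1]>.155)&(P[:,1]<.27)&(abs(P[:,0]-.57)<.05)]
    # sleeve centreline via bins across y
    cs=[((lambda x:(x.min()+x.max())/2)(s[(s[:,1]>=y)&(s[:,1]<y+.01),0]),y+.005) for y in np.arange(.16,.26,.01)]
    p=np.polyfit([c[1] for c in cs],[c[0] for c in cs],1); print('sleeve dx/dy',p[0],np.degrees(np.arctan(p[0])),'x at .172',np.polyval(p,.172))
    w=sel((.543,-.01),.045,.109,.13); d=sel((.543,-.01),.045,.092,.106)
    print('wing',len(w),w.mean(0).round(4),w[:,2].max().round(4),'disc',len(d),d.mean(0).round(4), cv2.minEnclosingCircle(np.vstack([w,d])[:,:2].astype(np.float32)))
    u,sv,vt=np.linalg.svd(w[:,:2]-w[:,:2].mean(0)); print('wing dir',np.degrees(np.arctan2(vt[0,1],vt[0,0]))%180, sv/np.sqrt(len(w)), cv2.minAreaRect(w[:,:2].astype(np.float32)))
    pl=P[(P[:,2]>.010)&(P[:,2]<.02)&(abs(P[:,0]-.55)<.12)&(abs(P[:,1]-.1)<.22)]
    print('plate',cv2.minAreaRect(pl[:,:2].astype(np.float32)))
    A.append(w)
import sys
W=np.vstack(A); 
H=np.zeros((300,300,3),np.uint8)
for i,(w,c) in enumerate(zip(A,((0,255,0),(0,0,255)))):
    for q in w: cv2.circle(H,(int(150-(q[1]+.01)*3500),int(150-(q[0]-.543)*3500)),2,c,-1)
cv2.imwrite('pics/w.png',H)
E
```

```text
top0 button 27 [0.5651 0.1728 0.1783] knob 29 [0.5564 0.0973 0.1971] [0.02083579 0.01754578 0.00836389]
sleeve dx/dy 0.12829474198487806 7.3108109389224305 x at .172 0.5642662770128339
wing 48 [ 0.5435 -0.0007  0.1193] 0.1268 disc 142 [ 0.5421 -0.0015  0.1011] ((0.5440583825111389, -0.0009501744643785059), 0.030547983944416046)
wing dir 59.51598463882374 [0.01384884 0.00451879] ((0.5441966652870178, -0.000326644629240036), (0.04698313772678375, 0.023886697366833687), 41.89525604248047)
plate ((0.5510970950126648, 0.10225259512662888), (0.2271774262189865, 0.39055752754211426), 3.3889453411102295)
scene0 button 34 [0.5664 0.1694 0.1785] knob 39 [0.5585 0.0949 0.196 ] [0.02429908 0.02105063 0.00924143]
sleeve dx/dy 0.06908809104474932 3.952175887019724 x at .172 0.5702196524682873
wing 75 [ 0.5462 -0.0045  0.1179] 0.1244 disc 148 [ 0.555  -0.0071  0.1012] ((0.5443081855773926, -0.005389917176216841), 0.031090274453163147)
wing dir 61.77915548572776 [0.01365184 0.00367842] ((0.5446869730949402, -0.004092546179890633), (0.04558524116873741, 0.01621672324836254), 66.65245819091797)
plate ((0.538844645023346, 0.09770908951759338), (0.3603179454803467, 0.20079977810382843), 83.18152618408203)
```

View pics/w.png

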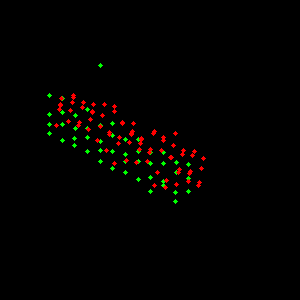

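jog_arm([
  {"dx": 0.02,"dy": -0.018,"dz": -0.01},
  {"dx": 0.036,"dy": -0.032,"dz": -0.01},
  {"dx": 0.036,"dy": -0.032,"dz": -0.01},
  {"dx": 0.036,"dy": -0.032,"dz": -0.01},
  {"dx": 0.036,"dy": -0.032,"dz": -0.01},
  {"dx": 0.036,"dy": -0.032},
  {"dx": 0.036,"dy": -0.032},
  {"dx": 0.036,"dy": -0.032},
  {"dx": 0.036,"dy": -0.032},
  {"dx": 0.036,"dy": -0.032},
  {"dx": 0.036,"dy": -0.032},
  {"dx": 0.036,"dy": -0.032},
], jaw=0.045)

```text
invalid input at $.targets[0]: expected keys dx, dy, dz, turn
```

```bash
cat > go.py <<'E'
import sys
from h import *
# args: x y z toolYdeg -> shift in present tool axes, turn in degrees (cw from above +)
a=[float(v) for v in sys.argv[1:]]; s=state(); R=np.array(s['ee_rot'])
yd=np.degrees(np.arctan2(R[1,1],R[0,1]))
print('t',round(s['time_s'],2),'pos',np.round(s['ee_pos'],4),'toolY',round(yd,1),'F',np.round(s['force'],1),'w',round(s['gripper_width'],4),'ff',np.round(s['finger_force'],1))
if a:
    print('shift',np.round(R.T@(np.array(a[:3])-s['ee_pos']),4),'turn',round((yd-a[3]+180)%360-180,1))
    c=np.radians(a[3]); T=np.array([[-np.sin(c),np.cos(c),0],[np.cos(c),np.sin(c),0],[0,0,-1]]).T
    T=np.column_stack([[-np.sin(c),np.cos(c),0],[np.cos(c),np.sin(c),0],[0,0,-1]])
    print('shift if turned first',np.round(T.T@(np.array(a[:3])-s['ee_pos']),4))
E
python3 go.py .5443 -.003 .24 -29
```

```text
t 0.1 pos [ 0.2286 -0.6079  0.2138] toolY -69.4 F [0.7 0.4 0.9] w 0.0919 ff 0.0
shift [ 0.5084 -0.4551 -0.0256] turn -40.4
shift if turned first [ 0.6821 -0.0171 -0.0262]
```

jog_arm([
  {"dx": 0.02,"dy": -0.018,"dz": -0.01,"turn": 0},
  {"dx": 0.036,"dy": -0.032,"dz": -0.01,"turn": 0},
  {"dx": 0.036,"dy": -0.032,"dz": -0.01,"turn": 0},
  {"dx": 0.036,"dy": -0.032,"dz": -0.01,"turn": 0},
  {"dx": 0.036,"dy": -0.032,"dz": -0.01,"turn": 0},
  {"dx": 0.036,"dy": -0.032,"dz": 0,"turn": 0},
  {"dx": 0.036,"dy": -0.032,"dz": 0,"turn": 0},
  {"dx": 0.036,"dy": -0.032,"dz": 0,"turn": 0},
  {"dx": 0.036,"dy": -0.032,"dz": 0,"turn": 0},
  {"dx": 0.036,"dy": -0.032,"dz": 0,"turn": 0},
  {"dx": 0.036,"dy": -0.032,"dz": 0,"turn": 0},
  {"dx": 0.02,"dy": -0.018,"dz": 0,"turn": 0},
], jaw=0.045)

```text
time_s: 1.6
ee_pos: [0.4786, -0.1317, 0.2644]
ee_rot: [[0.935, 0.355, -0.0], [0.355, -0.935, 0.001], [0.0, -0.001, -1.0]]
force: [-0.2, -0.4, -0.2]
gripper_width: 0.045
finger_force: 0.0
```

```bash
python3 go.py .5443 -.003 .24 -29
```

```text
t 1.6 pos [ 0.4786 -0.1317  0.2644] toolY -69.2 F [-0.2 -0.4 -0.2] w 0.045 ff 0.0
shift [ 0.1071 -0.097   0.0245] turn -40.2
shift if turned first [ 0.1445 -0.0049  0.0244]
```

jog_arm([
  {"dx": 0,"dy": 0,"dz": 0,"turn": -10},
  {"dx": 0,"dy": 0,"dz": 0,"turn": -10},
  {"dx": 0,"dy": 0,"dz": 0,"turn": -10},
  {"dx": 0,"dy": 0,"dz": 0,"turn": -10},
  {"dx": 0.036,"dy": -0.001,"dz": 0.006,"turn": 0},
  {"dx": 0.036,"dy": -0.001,"dz": 0.006,"turn": 0},
  {"dx": 0.036,"dy": -0.001,"dz": 0.006,"turn": 0},
  {"dx": 0.036,"dy": -0.001,"dz": 0.006,"turn": 0},
  {"dx": 0,"dy": 0,"dz": 0,"turn": 0},
  {"dx": 0,"dy": 0,"dz": 0,"turn": 0},
])

```text
time_s: 2.85
ee_pos: [0.5446, -0.0078, 0.2402]
ee_rot: [[0.491, 0.871, -0.001], [0.871, -0.491, -0.001], [-0.001, -0.001, -1.0]]
force: [-0.0, -0.9, 0.5]
gripper_width: 0.0449
finger_force: 0.0
```

```bash
python3 go.py .5443 -.003 .108 -29; python3 - <<'E'
from h import *
f=grab('scene','s1'); im=cv2.imread('pics/s1.png')[100:270,260:460]; cv2.imwrite('pics/s1c.png',cv2.resize(im,None,fx=3.5,fy=3.5,interpolation=cv2.INTER_CUBIC))
E
```

```text
t 2.85 pos [ 0.5446 -0.0078  0.2402] toolY -29.4 F [-0.  -0.9  0.5] w 0.0449 ff 0.0
shift [ 0.0041 -0.0026  0.1322] turn -0.4
shift if turned first [ 0.004  -0.0026  0.1322]
```

View pics/s1c.png

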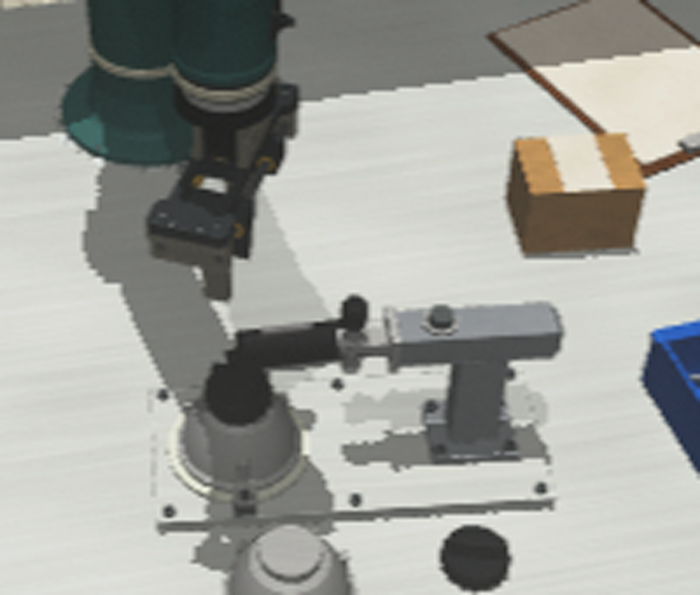

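The gripper stands above the cap at about (215,270) with the knob clear at (353,312). Descending now.

jog_arm([
  {"dx": 0.002,"dy": -0.0015,"dz": 0.03,"turn": 0},
  {"dx": 0.002,"dy": -0.001,"dz": 0.03,"turn": 0},
  {"dx": 0,"dy": 0,"dz": 0.03,"turn": 0},
  {"dx": 0,"dy": 0,"dz": 0.02,"turn": 0},
  {"dx": 0,"dy": 0,"dz": 0.014,"turn": 0},
  {"dx": 0,"dy": 0,"dz": 0.008,"turn": 0},
  {"dx": 0,"dy": 0,"dz": 0,"turn": 0},
])

```text
time_s: 3.78
ee_pos: [0.5448, -0.0025, 0.1085]
ee_rot: [[0.491, 0.871, -0.0], [0.871, -0.491, -0.0], [-0.0, -0.0, -1.0]]
force: [-0.1, -0.0, 0.5]
gripper_width: 0.045
finger_force: 0.0
```

jog_arm([
  {"dx": 0,"dy": 0,"dz": 0,"turn": 0},
  {"dx": 0,"dy": 0,"dz": 0,"turn": 0},
  {"dx": 0,"dy": 0,"dz": 0,"turn": 0},
  {"dx": 0,"dy": 0,"dz": 0,"turn": 0},
], jaw=0.0, newtons=25)

```text
time_s: 4.28
ee_pos: [0.5438, -0.0015, 0.1087]
ee_rot: [[0.49, 0.872, -0.002], [0.872, -0.49, 0.0], [-0.001, -0.002, -1.0]]
force: [-3.6, 2.0, 3.5]
gripper_width: 0.0119
finger_force: 24.9
```

```bash
python3 go.py
```

```text
t 4.28 pos [ 0.5438 -0.0015  0.1087] toolY -29.4 F [-3.6  2.   3.5] w 0.0119 ff 24.9
```

jog_arm([
  {"dx": 0,"dy": 0,"dz": 0.0004,"turn": 6},
  {"dx": 0,"dy": 0,"dz": 0.0004,"turn": 6},
  {"dx": 0,"dy": 0,"dz": 0.0004,"turn": 6},
  {"dx": 0,"dy": 0,"dz": 0.0004,"turn": 6},
  {"dx": 0,"dy": 0,"dz": 0.0004,"turn": 6},
  {"dx": 0,"dy": 0,"dz": 0.0002,"turn": 3},
  {"dx": 0,"dy": 0,"dz": 0,"turn": 0},
  {"dx": 0,"dy": 0,"dz": 0,"turn": 0},
])

```text
time_s: 5.28
ee_pos: [0.5436, -0.0013, 0.1064]
ee_rot: [[0.885, 0.465, -0.003], [0.465, -0.885, 0.001], [-0.002, -0.002, -1.0]]
force: [-5.6, 2.1, 5.3]
gripper_width: 0.0118
finger_force: 25.0
```

```bash
python3 go.py
```

```text
t 5.28 pos [ 0.5436 -0.0013  0.1064] toolY -62.3 F [-5.6  2.1  5.3] w 0.0118 ff 25.0
```

jog_arm([
  {"dx": 0,"dy": 0,"dz": 0,"turn": 0},
  {"dx": 0,"dy": 0,"dz": 0,"turn": 0},
  {"dx": 0,"dy": 0,"dz": -0.02,"turn": 0},
  {"dx": 0,"dy": 0,"dz": -0.03,"turn": 0},
  {"dx": 0,"dy": 0,"dz": 0,"turn": -10},
  {"dx": 0,"dy": 0,"dz": 0,"turn": -10},
  {"dx": 0,"dy": 0,"dz": 0,"turn": -10},
  {"dx": 0,"dy": 0,"dz": 0,"turn": -10},
  {"dx": 0,"dy": 0,"dz": 0,"turn": -10},
  {"dx": 0,"dy": 0,"dz": 0,"turn": -5.3},
  {"dx": 0,"dy": 0,"dz": 0,"turn": 0},
], jaw=0.035)

```text
time_s: 6.65
ee_pos: [0.5451, -0.0027, 0.1563]
ee_rot: [[0.125, 0.992, 0.0], [0.992, -0.125, 0.0], [0.0, 0.0, -1.0]]
force: [-0.3, 0.1, 0.3]
gripper_width: 0.0351
finger_force: 0.0
```

```bash
python3 go.py .5173 -.0345 .106 -7; python3 - <<'E'
from h import *
f=grab('scene','s2'); P=pts(f).reshape(-1,3)
w=P[(np.hypot(P[:,0]-.5436,P[:,1]+.0015)<.034)&(P[:,2]>.107)&(P[:,2]<.122)]
_,_,vt=np.linalg.svd(w[:,:2]-w[:,:2].mean(0)); print(len(w),w.mean(0),np.degrees(np.arctan2(vt[0,1],vt[0,0])))
E
```

```text
t 6.65 pos [ 0.5451 -0.0027  0.1563] toolY -7.2 F [-0.3  0.1  0.3] w 0.0351 ff 0.0
shift [-0.035  -0.0237  0.0503] turn -0.2
shift if turned first [-0.0349 -0.0237  0.0503]
59 [ 0.54858505 -0.00368143  0.11544546] 33.682581137931855
```

jog_arm([
  {"dx": -0.018,"dy": -0.012,"dz": 0,"turn": 0},
  {"dx": -0.019,"dy": -0.012,"dz": 0,"turn": 0},
  {"dx": 0,"dy": 0,"dz": 0,"turn": 0},
  {"dx": 0,"dy": 0,"dz": 0.02,"turn": 0},
  {"dx": 0,"dy": 0,"dz": 0.02,"turn": 0},
  {"dx": 0,"dy": 0,"dz": 0.01,"turn": 0},
  {"dx": 0,"dy": 0,"dz": 0,"turn": 0},
], jaw=0.0)

```text
time_s: 7.58
ee_pos: [0.5162, -0.0357, 0.106]
ee_rot: [[0.123, 0.992, -0.001], [0.992, -0.123, 0.0], [0.0, -0.001, -1.0]]
force: [-0.1, 0.7, -0.3]
gripper_width: 0.0008
finger_force: 0.0
```

```bash
python3 go.py .5435 -.0015 .106 -7;  python3 - <<'E'
from h import *
f=grab('scene','s3'); im=cv2.imread('pics/s3.png')[150:250,280:400]; cv2.imwrite('pics/s3c.png',cv2.resize(im,None,fx=5,fy=5,interpolation=cv2.INTER_CUBIC))
E
```

```text
t 7.58 pos [ 0.5162 -0.0357  0.106 ] toolY -7.1 F [-0.1  0.7 -0.3] w 0.0008 ff 0.0
shift [ 0.0373  0.0228 -0.0001] turn -0.1
shift if turned first [ 0.0373  0.0229 -0.    ]
```

View pics/s3c.png

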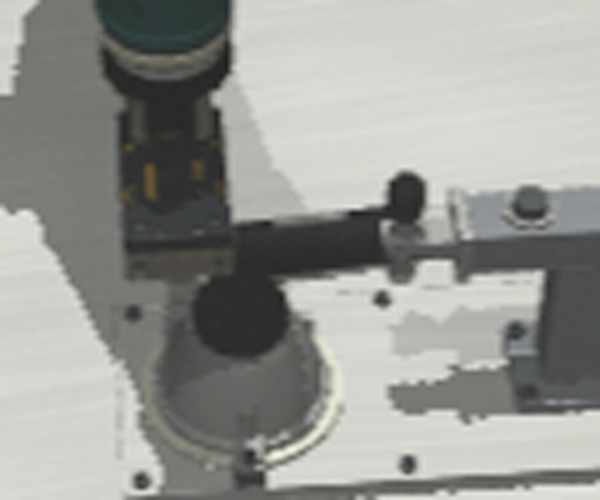

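The shut fingers are at about (180,270), beside the cap on the side away from the knob, with free space all round. Pushing in small steps.

jog_arm([
  {"dx": 0.003,"dy": 0,"dz": 0,"turn": 0},
  {"dx": 0.003,"dy": 0,"dz": 0,"turn": 0},
  {"dx": 0.003,"dy": 0,"dz": 0,"turn": 0},
  {"dx": 0.003,"dy": 0,"dz": 0,"turn": 0},
  {"dx": 0.003,"dy": 0,"dz": 0,"turn": 0},
  {"dx": 0.002,"dy": 0,"dz": 0,"turn": 0},
  {"dx": 0.002,"dy": 0,"dz": 0,"turn": 0},
  {"dx": 0,"dy": 0,"dz": 0,"turn": 0},
])

```text
time_s: 8.62
ee_pos: [0.5157, -0.0205, 0.1056]
ee_rot: [[0.125, 0.992, -0.007], [0.992, -0.126, -0.005], [-0.006, -0.006, -1.0]]
force: [-6.9, -7.4, 3.3]
gripper_width: 0.0005
finger_force: 4.2
```

jog_arm([
  {"dx": 0.001,"dy": 0,"dz": 0,"turn": 0},
  {"dx": 0.001,"dy": 0,"dz": 0,"turn": 0},
  {"dx": 0,"dy": 0,"dz": 0,"turn": 0},
])

```text
time_s: 9.0
ee_pos: [0.5153, -0.0184, 0.1052]
ee_rot: [[0.125, 0.992, -0.008], [0.992, -0.125, -0.005], [-0.006, -0.008, -1.0]]
force: [-7.2, -7.2, 2.3]
gripper_width: 0.0003
finger_force: 4.0
```

jog_arm([
  {"dx": 0.001,"dy": 0,"dz": 0,"turn": 0},
  {"dx": 0.001,"dy": 0,"dz": 0,"turn": 0},
  {"dx": 0.001,"dy": 0,"dz": 0,"turn": 0},
  {"dx": 0,"dy": 0,"dz": 0,"turn": 0},
])

```text
time_s: 9.5
ee_pos: [0.5152, -0.015, 0.1048]
ee_rot: [[0.125, 0.992, -0.009], [0.992, -0.125, -0.004], [-0.005, -0.009, -1.0]]
force: [-6.6, -5.9, 0.8]
gripper_width: 0.0005
finger_force: 4.8
```

jog_arm([
  {"dx": 0.001,"dy": 0,"dz": 0,"turn": 0},
  {"dx": 0.001,"dy": 0,"dz": 0,"turn": 0},
  {"dx": 0,"dy": 0,"dz": 0,"turn": 0},
])

```text
time_s: 9.88
ee_pos: [0.5148, -0.0129, 0.1046]
ee_rot: [[0.125, 0.992, -0.011], [0.992, -0.125, -0.004], [-0.005, -0.01, -1.0]]
force: [-7.7, -5.2, 0.4]
gripper_width: 0.0011
finger_force: 5.1
```

```bash
python3 - <<'E'
from h import *
f=grab('scene','s4'); P=pts(f)
w=P[(np.hypot(P[...,0]-.5436,P[...,1]+.0015)<.034)&(P[...,2]>.104)&(P[...,2]<.122)]
_,_,vt=np.linalg.svd(w[:,:2]-w[:,:2].mean(0)); print(len(w),w.mean(0),np.degrees(np.arctan2(vt[0,1],vt[0,0])))
im=cv2.imread('pics/s4.png')[180:230,300:360]; im=np.clip(im.astype(float)*2.2,0,255).astype(np.uint8); cv2.imwrite('pics/s4c.png',cv2.resize(im,None,fx=10,fy=10,interpolation=cv2.INTER_CUBIC))
E
```

```text
48 [ 0.55088987 -0.00670106  0.11356874] 12.212948144342903
```

View pics/s4c.png

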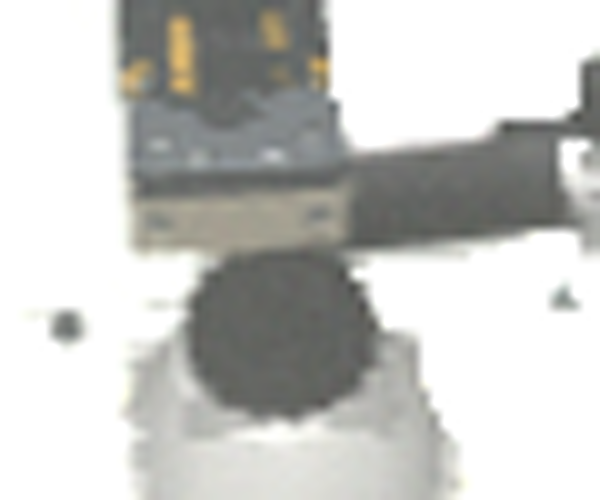

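The picture shows the fingers at about (240,220) against the cap. The depth fit puts the wing at about +12°, so it has roughly 15–19° left. Pushing on.

jog_arm([
  {"dx": 0.001,"dy": 0.001,"dz": 0,"turn": 0},
  {"dx": 0.001,"dy": 0.001,"dz": 0,"turn": 0},
  {"dx": 0.001,"dy": 0,"dz": 0,"turn": 0},
  {"dx": 0,"dy": 0,"dz": 0,"turn": 0},
])

```text
time_s: 10.42
ee_pos: [0.515, -0.0118, 0.1043]
ee_rot: [[0.126, 0.992, -0.015], [0.992, -0.126, -0.007], [-0.008, -0.015, -1.0]]
force: [-13.3, -8.6, 5.1]
gripper_width: 0.0006
finger_force: 9.0
```

jog_arm([
  {"dx": 0.001,"dy": 0,"dz": 0,"turn": 0},
  {"dx": 0.001,"dy": 0,"dz": 0,"turn": 0},
  {"dx": 0,"dy": 0,"dz": 0,"turn": 0},
])

```text
time_s: 10.8
ee_pos: [0.515, -0.0115, 0.1043]
ee_rot: [[0.127, 0.992, -0.016], [0.992, -0.127, -0.009], [-0.011, -0.015, -1.0]]
force: [-14.1, -13.3, 5.6]
gripper_width: 0.0004
finger_force: 10.7
```

jog_arm([
  {"dx": -0.006,"dy": 0,"dz": 0,"turn": 0},
  {"dx": -0.006,"dy": 0,"dz": 0,"turn": 0},
  {"dx": 0,"dy": 0.006,"dz": 0,"turn": 0},
  {"dx": 0,"dy": 0.004,"dz": 0,"turn": 0},
  {"dx": 0.002,"dy": 0,"dz": 0,"turn": 0},
  {"dx": 0.002,"dy": 0,"dz": 0,"turn": 0},
  {"dx": 0.002,"dy": 0,"dz": 0,"turn": 0},
  {"dx": 0,"dy": 0,"dz": 0,"turn": 0},
])

```text
time_s: 11.8
ee_pos: [0.5315, -0.0151, 0.1064]
ee_rot: [[0.125, 0.992, -0.0], [0.992, -0.125, -0.003], [-0.003, 0.0, -1.0]]
force: [0.8, -6.4, 0.7]
gripper_width: 0.0007
finger_force: 3.1
```

jog_arm([
  {"dx": 0.001,"dy": 0,"dz": 0,"turn": 0},
  {"dx": 0.001,"dy": 0,"dz": 0,"turn": 0},
  {"dx": 0,"dy": 0,"dz": 0,"turn": 0},
])

```text
time_s: 12.18
ee_pos: [0.5315, -0.0148, 0.1064]
ee_rot: [[0.126, 0.992, -0.001], [0.992, -0.126, -0.005], [-0.005, -0.0, -1.0]]
force: [-0.1, -9.5, 1.7]
gripper_width: 0.0005
finger_force: 4.9
```

```bash
python3 go.py .5435 -.0015 .106 -7
```

```text
t 12.18 pos [ 0.5315 -0.0148  0.1064] toolY -7.2 F [-0.1 -9.5  1.7] w 0.0005 ff 4.9
shift [0.0147 0.0103 0.0003] turn -0.2
shift if turned first [0.0147 0.0103 0.0004]
```

jog_arm([
  {"dx": 0.001,"dy": -0.002,"dz": 0,"turn": 0},
  {"dx": 0.001,"dy": -0.001,"dz": 0,"turn": 0},
  {"dx": 0.001,"dy": 0,"dz": 0,"turn": 0},
  {"dx": 0.001,"dy": 0,"dz": 0,"turn": 0},
  {"dx": 0,"dy": 0,"dz": 0,"turn": 0},
])

```text
time_s: 12.8
ee_pos: [0.5311, -0.0142, 0.1066]
ee_rot: [[0.128, 0.992, 0.003], [0.992, -0.128, -0.009], [-0.008, 0.004, -1.0]]
force: [4.9, -16.9, -2.6]
gripper_width: 0.0004
finger_force: 8.2
```

```bash
python3 go.py .5435 -.0015 .106 -7
```

```text
t 12.8 pos [ 0.5311 -0.0142  0.1066] toolY -7.4 F [  4.9 -16.9  -2.6] w 0.0004 ff 8.2
shift [0.0142 0.0106 0.0006] turn -0.4
shift if turned first [0.0141 0.0107 0.0006]
```

jog_arm([
  {"dx": -0.01,"dy": 0,"dz": 0,"turn": 0},
  {"dx": 0,"dy": 0,"dz": -0.03,"turn": 0},
  {"dx": -0.03,"dy": 0,"dz": -0.04,"turn": 0},
  {"dx": -0.03,"dy": -0.03,"dz": -0.04,"turn": 0},
  {"dx": -0.03,"dy": -0.03,"dz": 0,"turn": 0},
  {"dx": 0,"dy": 0,"dz": 0,"turn": 0},
])

```text
time_s: 13.55
ee_pos: [0.4554, -0.0997, 0.2167]
ee_rot: [[0.127, 0.992, -0.001], [0.992, -0.127, -0.001], [-0.002, -0.0, -1.0]]
force: [0.9, 0.9, 0.7]
gripper_width: 0.0006
finger_force: 0.0
```

```bash
python3 - <<'E'
from h import *
for n in('scene','top'):
  f=grab(n,n+'5'); P=pts(f)
  for lo in (.104,.107,.110):
    w=P[(np.hypot(P[...,0]-.5436,P[...,1]+.0015)<.032)&(P[...,2]>lo)&(P[...,2]<.122)]
    _,_,vt=np.linalg.svd(w[:,:2]-w[:,:2].mean(0)); print(n,len(w),w.mean(0).round(4),w[:,2].max(),np.degrees(np.arctan2(vt[0,1],vt[0,0])),cv2.minAreaRect(w[:,:2].astype(np.float32)))
E
python3 go.py .5435 -.0015 .106 -7
```

```text
scene 55 [ 0.548  -0.0045  0.1144] 0.11991667030686592 -5.096591122659015 ((0.5478593111038208, -0.004173271358013153), (0.011784522794187069, 0.051978714764118195), 85.05035400390625)
scene 52 [ 0.5474 -0.0044  0.1149] 0.11991667030686592 -5.672022903011652 ((0.5478858947753906, -0.0040451157838106155), (0.011484506540000439, 0.051952723413705826), 84.67523956298828)
scene 51 [ 0.5471 -0.0042  0.115 ] 0.11991667030686592 -5.170909260218779 ((0.5478828549385071, -0.0040296148508787155), (0.01146567054092884, 0.05196036398410797), 84.7822265625)
top 42 [ 0.5436 -0.0012  0.115 ] 0.12011834068546468 173.18692165961485 ((0.5436574220657349, -0.0011994726955890656), (0.010920757427811623, 0.045737288892269135), 89.58960723876953)
top 41 [ 0.5438 -0.0012  0.1152] 0.12011834068546468 172.96318113799825 ((0.5436574220657349, -0.0011994726955890656), (0.010920757427811623, 0.045737288892269135), 89.58960723876953)
top 41 [ 0.5438 -0.0012  0.1152] 0.12011834068546468 172.96318113799825 ((0.5436574220657349, -0.0011994726955890656), (0.010920757427811623, 0.045737288892269135), 89.58960723876953)
t 13.65 pos [ 0.4575 -0.0976  0.2165] toolY -7.1 F [-0.1 -0.2  0. ] w 0.0006 ff 0.0
shift [0.1059 0.0734 0.1106] turn -0.1
shift if turned first [0.1059 0.0736 0.1105]
```

The top camera puts the wing at -7° (the fixture's x) and the force stiffened, so the cap is home. Now the button.

jog_arm([
  {"dx": 0,"dy": 0,"dz": -0.01,"turn": 10},
  {"dx": 0,"dy": 0,"dz": 0,"turn": 10},
  {"dx": 0,"dy": 0,"dz": 0,"turn": 10},
  {"dx": 0,"dy": 0,"dz": 0,"turn": 10},
  {"dx": 0,"dy": 0,"dz": 0,"turn": 10},
  {"dx": 0,"dy": 0,"dz": 0,"turn": 10},
  {"dx": 0,"dy": 0,"dz": 0,"turn": 10},
  {"dx": 0,"dy": 0,"dz": 0,"turn": 10},
  {"dx": 0,"dy": 0,"dz": 0,"turn": 10},
  {"dx": 0,"dy": 0,"dz": 0,"turn": 0},
])

```text
time_s: 14.9
ee_pos: [0.458, -0.0967, 0.2259]
ee_rot: [[0.993, -0.119, -0.001], [-0.119, -0.993, 0.001], [-0.001, -0.001, -1.0]]
force: [0.4, 0.0, -0.0]
gripper_width: 0.0006
finger_force: 0.0
```

```bash
python3 go.py .565 .1725 .225 -97
```

```text
t 14.9 pos [ 0.458  -0.0967  0.2259] toolY -96.8 F [ 0.4  0.  -0. ] w 0.0006 ff 0.0
shift [ 0.0742 -0.28    0.0011] turn 0.2
shift if turned first [ 0.0734 -0.2802  0.0009]
```

jog_arm([
  {"dx": 0.009,"dy": -0.035,"dz": 0,"turn": 0},
  {"dx": 0.01,"dy": -0.035,"dz": 0,"turn": 0},
  {"dx": 0.009,"dy": -0.035,"dz": 0,"turn": 0},
  {"dx": 0.009,"dy": -0.035,"dz": 0,"turn": 0},
  {"dx": 0.01,"dy": -0.035,"dz": 0,"turn": 0},
  {"dx": 0.009,"dy": -0.035,"dz": 0,"turn": 0},
  {"dx": 0.009,"dy": -0.035,"dz": 0,"turn": 0},
  {"dx": 0.009,"dy": -0.035,"dz": 0,"turn": 0},
  {"dx": 0,"dy": 0,"dz": 0,"turn": 0},
  {"dx": 0,"dy": 0,"dz": 0,"turn": 0},
])

```text
time_s: 16.15
ee_pos: [0.565, 0.1704, 0.2258]
ee_rot: [[0.993, -0.121, -0.001], [-0.121, -0.993, -0.0], [-0.001, 0.001, -1.0]]
force: [0.0, 0.4, 0.2]
gripper_width: 0.0005
finger_force: 0.0
```

```bash
python3 go.py .565 .1725 .18 -97
```

```text
t 16.15 pos [0.565  0.1704 0.2258] toolY -97.0 F [0.  0.4 0.2] w 0.0005 ff 0.0
shift [-0.0002 -0.0021  0.0458] turn 0.0
shift if turned first [-0.0003 -0.0021  0.0458]
```

jog_arm([
  {"dx": 0,"dy": -0.002,"dz": 0.018,"turn": 0},
  {"dx": 0,"dy": 0,"dz": 0.018,"turn": 0},
  {"dx": 0,"dy": 0,"dz": 0.008,"turn": 0},
  {"dx": 0,"dy": 0,"dz": 0.003,"turn": 0},
  {"dx": 0,"dy": 0,"dz": 0.002,"turn": 0},
  {"dx": 0,"dy": 0,"dz": 0.002,"turn": 0},
  {"dx": 0,"dy": 0,"dz": 0.001,"turn": 0},
  {"dx": 0,"dy": 0,"dz": 0,"turn": 0},
  {"dx": 0,"dy": 0,"dz": 0,"turn": 0},
])

```text
time_s: 17.27
ee_pos: [0.5657, 0.1724, 0.1746]
ee_rot: [[0.992, -0.124, 0.0], [-0.124, -0.992, -0.0], [0.0, 0.0, -1.0]]
force: [-2.8, -2.9, 3.3]
gripper_width: 0.0008
finger_force: 2.1
```

```bash
cat > knob.py <<'E'
from h import *
f=grab('top','k%d'%(state()['time_s']*100)); P=pts(f).reshape(-1,3)
u=np.array([.1219,.9925]); v=np.array([.9925,-.1219]); d=P[:,:2]-[.5437,-.0012]
a=d@u; b=d@v
m=(abs(b)<.02)&(a>-.03)&(a<.115)&(P[:,2]>.188)&(P[:,2]<.203)
print('knob top n',m.sum(),'ahead',a[m].mean(),a[m].min(),a[m].max(),'b',b[m].mean(),'ext',.100-a[m].mean())
E
python3 knob.py; python3 go.py
```

```text
knob top n 23 ahead 0.08360954092139995 0.07774742487034149 0.08909733440813063 b -0.0002974305917054895 ext 0.016390459078600053
t 17.32 pos [0.5657 0.1724 0.1745] toolY -97.1 F [-0.9 -2.   5. ] w 0.0004 ff 2.1
```

jog_arm([
  {"dx": 0,"dy": 0,"dz": -0.02,"turn": 0},
  {"dx": 0,"dy": 0,"dz": -0.036,"turn": 0},
  {"dx": 0,"dy": 0.03,"dz": 0,"turn": 0},
  {"dx": 0,"dy": 0.03,"dz": 0,"turn": 0},
  {"dx": 0,"dy": 0.028,"dz": 0,"turn": 0},
  {"dx": 0,"dy": 0,"dz": 0,"turn": 0},
  {"dx": 0,"dy": 0,"dz": 0,"turn": 0},
], jaw=0.044)

```text
time_s: 18.2
ee_pos: [0.5549, 0.0866, 0.2303]
ee_rot: [[0.992, -0.122, 0.001], [-0.122, -0.992, 0.001], [0.0, -0.001, -1.0]]
force: [0.1, 0.7, 0.3]
gripper_width: 0.0439
finger_force: 0.0
```

```bash
python3 go.py .5542 .0842 .173 -97; python3 - <<'E'
from h import *
f=grab('scene','s6'); im=cv2.imread('pics/s6.png')[130:240,290:430]; cv2.imwrite('pics/s6c.png',cv2.resize(im,None,fx=5,fy=5,interpolation=cv2.INTER_CUBIC))
E
```

```text
t 18.2 pos [0.5549 0.0866 0.2303] toolY -97.0 F [0.1 0.7 0.3] w 0.0439 ff 0.0
shift [-0.0005  0.0026  0.0573] turn -0.0
shift if turned first [-0.0004  0.0025  0.0573]
```

View pics/s6c.png

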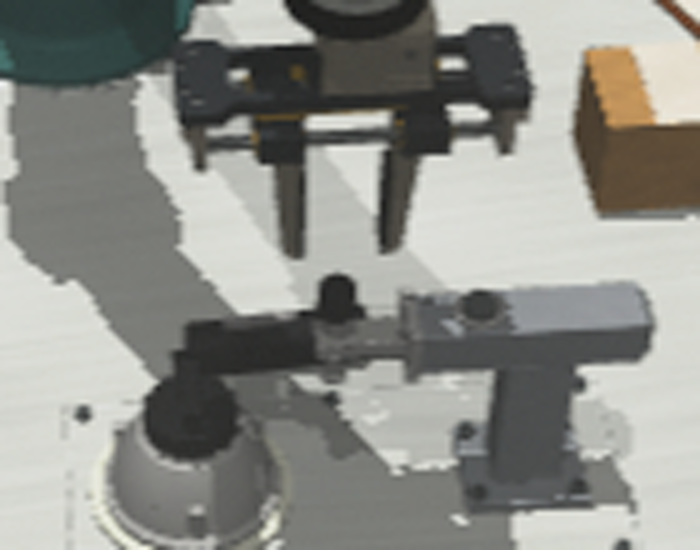

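The button is down at (480,305) and the arm has sprung out. The knob at (338,295) stands below and between the open fingers at (290,250) and (392,250). Lowering and gripping.

jog_arm([
  {"dx": 0,"dy": 0.002,"dz": 0.02,"turn": 0},
  {"dx": 0,"dy": 0,"dz": 0.02,"turn": 0},
  {"dx": 0,"dy": 0,"dz": 0.012,"turn": 0},
  {"dx": 0,"dy": 0,"dz": 0.005,"turn": 0},
  {"dx": 0,"dy": 0,"dz": 0,"turn": 0},
])

```text
time_s: 18.88
ee_pos: [0.5546, 0.0837, 0.1734]
ee_rot: [[0.992, -0.123, 0.0], [-0.123, -0.992, 0.0], [-0.0, -0.0, -1.0]]
force: [0.1, 0.2, 0.3]
gripper_width: 0.0439
finger_force: 0.0
```

jog_arm([
  {"dx": 0,"dy": 0,"dz": 0,"turn": 0},
  {"dx": 0,"dy": 0,"dz": 0,"turn": 0},
  {"dx": 0,"dy": 0,"dz": 0,"turn": 0},
  {"dx": 0,"dy": 0,"dz": 0,"turn": 0},
], jaw=0.0, newtons=30)

```text
time_s: 19.38
ee_pos: [0.555, 0.0839, 0.174]
ee_rot: [[0.992, -0.123, 0.001], [-0.123, -0.992, 0.001], [0.001, -0.001, -1.0]]
force: [0.3, 1.2, 2.3]
gripper_width: 0.0228
finger_force: 30.0
```

```bash
python3 go.py .5437 -.0012 .173 -97; python3 knob.py
```

```text
t 19.38 pos [0.555  0.0839 0.174 ] toolY -97.1 F [0.3 1.2 2.3] w 0.0228 ff 30.0
shift [-0.0007  0.0858  0.0009] turn -0.1
shift if turned first [-0.0008  0.0858  0.001 ]knob.py:6: RuntimeWarning: Mean of empty slice.
  print('knob top n',m.sum(),'ahead',a[m].mean(),a[m].min(),a[m].max(),'b',b[m].mean(),'ext',.100-a[m].mean())
  ret = ret.dtype.type(ret / rcount)
Traceback (most recent call last):
  File "knob.py", line 6, in <module>
    print('knob top n',m.sum(),'ahead',a[m].mean(),a[m].min(),a[m].max(),'b',b[m].mean(),'ext',.100-a[m].mean())
                                                   ~~~~~~~~^^
ValueError: zero-size array to reduction operation minimum which has no identity
```

jog_arm([
  {"dx": 0,"dy": 0.005,"dz": 0,"turn": 0},
  {"dx": 0,"dy": 0.01,"dz": 0,"turn": 0},
  {"dx": 0,"dy": 0.01,"dz": 0,"turn": 0},
  {"dx": 0,"dy": 0.01,"dz": 0,"turn": 0},
  {"dx": 0,"dy": 0.01,"dz": 0,"turn": 0},
  {"dx": 0,"dy": 0.01,"dz": 0,"turn": 0},
  {"dx": 0,"dy": 0.01,"dz": 0,"turn": 0},
  {"dx": 0,"dy": 0.01,"dz": 0,"turn": 0},
  {"dx": 0,"dy": 0.008,"dz": 0,"turn": 0},
  {"dx": 0,"dy": 0.003,"dz": 0,"turn": 0},
  {"dx": 0,"dy": 0,"dz": 0,"turn": 0},
  {"dx": 0,"dy": 0,"dz": 0,"turn": 0},
])

```text
time_s: 20.92
ee_pos: [0.5446, -0.0008, 0.1739]
ee_rot: [[0.992, -0.123, 0.002], [-0.123, -0.992, 0.002], [0.002, -0.003, -1.0]]
force: [1.7, 6.6, 4.1]
gripper_width: 0.0226
finger_force: 30.0
```

```bash
python3 go.py .5437 -.0012 .173 -97; python3 - <<'E'
from h import *
f=grab('scene','s7'); im=cv2.imread('pics/s7.png')[175:225,315:395]; cv2.imwrite('pics/s7c.png',cv2.resize(im,None,fx=10,fy=10,interpolation=cv2.INTER_CUBIC))
# predicted pixel of mouth (130 mm) and of marks at bar top z=.156, on far/near edges
R=np.array(f['attitude']);u=np.array([.1219,.9925]); v=np.array([.9925,-.1219])
for a in(.08,.13,):
  for b in(-.011,.011):
    p=np.r_[np.array([.5437,-.0012])+a*u+b*v,.156]; c=R.T@(p-f['position']); print(a,b,(f['fx']*c[0]/c[2]+f['cx']-315)*10,(f['fy']*c[1]/c[2]+f['cy']-175)*10)
E
```

```text
t 20.93 pos [ 0.5446 -0.0008  0.1739] toolY -97.1 F [1.7 6.6 4.1] w 0.0226 ff 30.0
shift [-0.0008  0.0005  0.0009] turn -0.1
shift if turned first [-0.0008  0.0005  0.0009]
0.08 -0.011 387.68387518349357 186.1223176714546
0.08 0.011 396.0253230346939 238.6323666303133
0.13 -0.011 551.3511792602753 176.54898511772245
0.13 0.011 561.6304249841153 228.8857895092599
```

View pics/s7c.png

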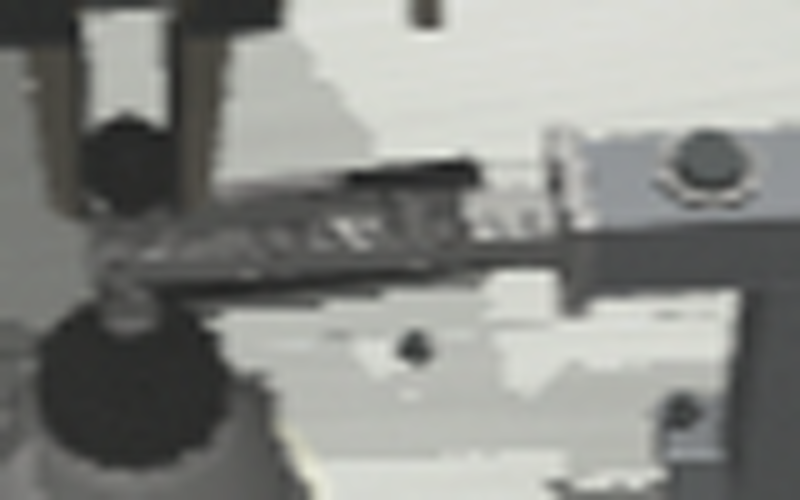

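The knob at (130,165) is held over the cap and the foot is just above it. The lines on the bar are too blurred to read, so I'll cross-check by the knob–button distance, which should be 175 mm at the 100 mm line.

```bash
python3 - <<'E'
from h import *
u=np.array([.1219,.9925])
def px2(f,U,V,z):
    R=np.array(f['attitude']); d=R@np.array([(U-f['cx'])/f['fx'],(V-f['cy'])/f['fy'],1]); o=np.array(f['position']); return o+d*(z-o[2])/d[2]
f=dict(np.load('pics/s7.npz'))
b=px2(f,315+70.8,175+15.8,.1755); k=px2(f,315+12.8,175+16.5,.185+.0)  # knob silhouette centre ~ mid height
c=px2(f,315+55.8,175+17.7,.156)
print('button',b,'knob',k,'dist',(b-k)[:2]@u,'collar rear edge-knob',(c-k)[:2]@u)
# parked reference in scene0: knob silhouette (295+398/6,170+118/6), button (295+546/6,170+122/6)
g=dict(np.load('pics/scene0.npz')); b0=px2(g,295+546/6,170+122/6,.179);k0=px2(g,295+398/6,170+118/6,.185); print('parked dist (75)',(b0-k0)[:2]@u)
t=grab('top','t7')
for F,n in((t,'now'),(dict(np.load('pics/top0.npz')),'start')):
    P=pts(F).reshape(-1,3); m=(np.hypot(P[:,0]-.565,P[:,1]-.1725)<.016)&(P[:,2]>.1725)&(P[:,2]<.182); print(n,'button',m.sum(),P[m].mean(0))
E
python3 go.py
```

```text
button [0.56865442 0.17076869 0.1755    ] knob [ 0.54562594 -0.00118714  0.185     ] dist 0.17347333069211643 collar rear edge-knob 0.13172466034831862
parked dist (75) 0.07375470066176412
now button 28 [0.56491437 0.17303385 0.17608378]
start button 32 [0.56518529 0.17209156 0.17679029]
t 21.02 pos [ 0.5446 -0.0008  0.1739] toolY -97.1 F [2.8 6.6 5.3] w 0.0227 ff 30.0
```

jog_arm([
  {"dx": 0,"dy": 0,"dz": 0,"turn": 0},
  {"dx": 0,"dy": 0,"dz": 0,"turn": 0},
  {"dx": 0,"dy": 0,"dz": 0,"turn": 0},
  {"dx": 0,"dy": 0,"dz": 0,"turn": 0},
  {"dx": 0,"dy": 0,"dz": 0,"turn": 0},
  {"dx": 0,"dy": 0,"dz": 0,"turn": 0},
])

```text
time_s: 21.78
ee_pos: [0.5446, -0.0008, 0.1739]
ee_rot: [[0.992, -0.123, 0.002], [-0.123, -0.992, 0.002], [0.002, -0.002, -1.0]]
force: [1.7, 7.8, 4.2]
gripper_width: 0.023
finger_force: 30.0
```

```bash
python3 -c "
from workcell import job
print(job.finish_job())"
```

```text
the job is handed in; nothing more can be done
None
```

I handed the job in at about 21.8 s and no verdict came back: the cap measured home, the arm sprang free of its lock, and the knob is held at about 100 mm by camera distances, because the scale lines were too blurred to read.

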